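Trip-test the worktop socket unit and hold its key switch turned

ROBOT

A 6-joint arm with a two-finger parallel gripper is mounted at the origin on a cart in front of the work surface, level with it; the furniture and walls round the work are solid. World frame = base frame: x ahead of the robot, y to its left, z up, the work surface at z = 0. Lengths are in mm, angles in degrees, forces in N, time in s.
With the tool pointing down it reaches from about 300 to 850 mm from the base axis. Payload 4.2 kg.
Tool frame: the origin (TCP) lies on the centre line of the jaws, within the pads' length; the fingertips stand 14 mm ahead of it and the grasp point (between the pads) lies 5 mm behind it (env.finger_overhang is the z of the fingertips in the tool frame, in mm); z points along the fingers, y is the line along which they close (so a half turn about z gives the same grasp; the last joint's range is limited). The gripper opens to 91 mm and grips with 3 to 60 N. Pads are 32 mm wide; open, the fingers measure 118 mm over their backs; the gripper's body (76 mm by 178 mm) begins 60 mm behind the grasp point.
Start: joints at [71.677, 18.312, 89.639, -0, 72.044, -1.146], TCP at [169.816, 549.367, 227.976] pointing down, gripper open.
Joint ranges: [-177.97, 177.97], [-48.28, 115.42], [12.27, 149.76], [-77.06, 257.06], [2.81, 150.46], [-146.56, 146.56]. Speed limits (degrees/s): [147.25, 147.25, 180, 180, 180, 180].

INTERFACE

Orientations are given as [roll, pitch, yaw] about the fixed x, y, z axes, in that order (R = Rz(yaw) Ry(pitch) Rx(roll)).
In Python, from workcell import sensors, viewer, env gives the robot as it stands. The module is installed in compiled form; this text tells all that it offers.
- The arm moves only by the tool step_arm, never from a script. Its argument "plan" is one flat list of numbers, 6 for each row, row after row: the shift along the tool's x, y, z in cm, then the turn, a rotation vector about the tool's x, y, z in rad. In form: [x, y, z, wx, wy, wz, x, y, z, wx, wy, wz, ...]. A call has 1 to 5 rows; each row shifts and turns the commanded pose from where the row before left it, along the tool's axes as they then stand; what a row does not reach is not made up. A row lasts 1/12 s, in which the tool goes at most 41.7 mm and 7.16 degrees, less where a joint would pass 70% of its speed; a pose out of reach is approached as far as the arm can. A call is refused whole if a number of a shift passes 4.17 or a number of a turn 0.125, either way. A call with a gripper value outside its range is refused whole. "hand" is the finger opening in cm, from 0 to 9.12, set as the call begins (left out, the last holds). The fingers move at their own pace and stop on an object; "newtons" is the grip in N (left out, the last holds). Time passes only in rows, so rows that do not move let the fingers close. It gives the time, the measured TCP pose, the force, the opening and the grip force at its end, in the units of the state.
- sensors.state(): the state, without advancing time (a new reading comes with each control period).
- viewer.grab_frame(name): name is "side" or "top"; returns a dict with "img" (384x512x3 uint8, red, green, blue), "fx", "fy", "cx", "cy" (pixels), "position" and "attitude" of the camera in the world. Camera axes: x right, y down, z forward; pixel columns grow to the right and rows downward; lengths in mm; the calibration is good to about 2 mm. A picture is of the moment at which its call begins. There is no depth.
- env.job_done(): hands the job in; it is judged then, once.
Trained networks look in a picture, given as the dict that the camera call returned (one of the last four; its "shot" number tells which), for a name from the list of things; names that differ only in an ending like _2 or _b are one class to them, and where a whole thing is asked for, a point or a joint stands for the part that bears it (a point fixed in the world has none). Each returns a list of dicts, best first, with "score" (0 to 1); they miss things now and then, are a little off and sometimes report something else, mostly with a low value. They report only what shows in the picture. A call takes as long as a camera call.
- viewer.boxes_of(name, picture): "location" ([column, row] in pixels, amid what is visible of it).
- viewer.pinpoint(name, picture): "location" ([column, row] in pixels: a listed point, or the origin of a listed thing).
The state is a dict: "time_s": time; "qpos": joint angles; "qvel": joint speeds; "effort": joint torques, N m; "ee_pos": TCP position; "ee_rot": TCP orientation; "force": force on the tool from outside, world axes, zero at the start; "torque": the same for the moment, N m; "gripper_width": finger opening in mm; "gripper_force": force on a finger pad.
Only numpy, scipy, OpenCV 4.12 (cv2) and the standard library are available. Lean on these libraries where they do the work, as an engineer would, in place of code of your own. Each camera call takes 0.05 s, during which the arm holds its last target. There are 200 camera calls.

TASK

Do the routine trip test of the socket unit on the worktop: press the small test button on its breaker so that the lever drops, then lift the lever back up until it latches and stays up by itself. Then take the black-headed key out of its wooden block, push it fully home into the lock of the unit (the pins are sticky, so it may need a wiggle on the way down), turn it a quarter turn clockwise against its spring to bring the power back, and finish while still holding the key turned. Leave the spice jar, the salt shaker and the mug where they are.

Things in the scene. Friction and masses are not known exactly. Their poses are not given: they have to be found in the camera images.
- socket_unit: White socket unit, fixed, 172 mm wide (y), 92 deep (x), flat top at z = 56 mm. Origin: centre of its underside; x to its back, y left, z up; outlets in its front (-x). On its left half a hood (y -11 to 75 mm, up to 93 mm high) has a sloping face, the breaker, 20 degrees from level, looking up and to the front; the face's middle is at (-6, 32, 80) mm. The lock is on the flat top at the right.
- button_top (a point): Middle of the end of the grey round test button: 12 mm in diameter, 11 mm proud of the breaker's face, 22 mm right of the face's middle. Axes: x up the slope to the back, y left, z out of the face; it is pressed along -z.
- test_button (a joint): How far the test button is pressed in, 0 to 0.005 m. A spring pushes it out with 2 N at the start, 4 N fully in. Pressed in 4 mm or more it frees the lever.
- lever_axle (a point): On the axle of the black breaker lever, which runs along the unit's y, 6 mm below the breaker's face and 40 mm left of the button. The lever is 24 mm wide (y), 8 mm thick (10 at its end) and 34 mm long from the axle. Axes turn with the lever; at joint value 0: x up the slope, z out of the face.
- lever_tip (a point): Middle of the lever's free end, 34 mm from the axle. Latched up, the lever leans 0.65 rad from the face's normal up the slope (to the back), its tip 21 mm above the face; dropped, it leans 0.55 rad down the slope (to the front), its tip 23 mm above the face.
- reset_lever (a joint): Lever angle in rad: 0 latched up (reads about 0.03), 1.2 dropped to the front, -0.15 its stop beyond latched. A spring drops it when the button frees it. Lifting takes 2 to 3 N at the tip, up to 8 N while it rides over the catch below 0.4 rad; it must go past 0 to about -0.1, where the catch snaps in; let go, it then stays at 0.
- lock_face (a point): Middle of the round steel lock's face, at (-6, -52, 68) mm of the unit, axes as the unit's; ring 36 mm in diameter round a plug of 24 mm. At rest the keyway, 16 by 5.6 mm, lies along x. The key goes straight down until its shoulder rests on this face. 12 to 18 mm deep a fixed slot lets the key turn only within 2 mm of home; two sticky pins there resist with 8 to 15 N from 15 mm before home.
- lock_plug (a joint): Angle of the lock's plug in rad: 0 at rest, grows clockwise seen from above, stop at 1.45. A spring turns it back (0.05 N m at rest, 0.2 N m at the stop). The key has up to 0.2 rad of play in it.
- key: Steel key, black plastic head, upright in the block. Origin: on its axis, underside of its shoulder (rests on the block). z up, x along the width of blade and head, y their thickness. Head 30 (x) by 10 (y) mm, z 3 to 26 mm; shoulder 24 by 8.5 by 4 mm. Blade 14 by 4 mm, 29 mm long, a round 5 mm waist 10 to 20 mm down, bevelled point. Alike after half a turn, fits either way. 28 to 49 g.
- key_stand: Wooden block, 52 (x) by 40 (y) by 36 mm high, fixed, with a slot 17 by 7 mm along its x in the middle of its top, in which the key stands. Origin: centre of its underside. It stands right or left of the unit.
- spice_jar: Glass spice jar with a white cap, 40 mm in diameter, 101 mm high, on the other side of the unit from the key's block. Origin: centre of its underside. A bystander.
- salt_shaker: Glass salt shaker, 44 mm in diameter, 90 mm high, behind the unit on its right. Origin: centre of its underside. A bystander.
- mug_a: Striped mug, 81 mm in diameter, 94 mm high, standing on the right. Origin: centre of its underside. A bystander.

How it is judged:
By the outcome, as a careful person would: the job done as asked, in the order asked, and still so for the second after the job is handed in, while the arm keeps its last pose, push and grip.
It also fails if it takes over 64 s, if anything falls off the work surface, if the arm or the gripper's body presses on something with over 40 N, if the wrist force passes 120 N, or if a joint passes its speed limit or range.

## Working session

There is one attempt and no reset: what is moved stays moved. The work goes in short steps, Python scripts to look and compute and a tool call to move; the robot and the scene stay as the last step left them, time stands still between calls to the robot, and variables do not carry over. Pictures are saved under pics/ and viewed, at most 10 in all, crops included, and the job is handed in when it is done.

Besides the shell and the picture viewer there is one more tool, called after "Emit:" by a JSON object that holds its "api" and its "payload". step_arm: Moves the arm, as the interface text tells. Its arguments: {"type":"object","properties":{"plan":{"type":"array","items":{"type":"number"}},"hand":{"type":"number"},"newtons":{"type":"number"}},"required":["plan"]}

```bash
mkdir -p pics; cat > h.py <<'E'
import numpy as np, cv2
from scipy.spatial.transform import Rotation as R
from scipy.optimize import least_squares
from workcell import sensors, viewer, env
def att(f):
    a=np.array(f["attitude"],float)
    return a if a.shape==(3,3) else R.from_euler('xyz',a,degrees=True).as_matrix()
def proj(f,P):
    c=(np.atleast_2d(P)-np.array(f["position"]))@att(f)
    return np.c_[f["fx"]*c[:,0]/c[:,2]+f["cx"],f["fy"]*c[:,1]/c[:,2]+f["cy"]]
def ray(f,px):
    d=att(f)@np.array([(px[0]-f["cx"])/f["fx"],(px[1]-f["cy"])/f["fy"],1.])
    return np.array(f["position"]),d/np.linalg.norm(d)
def atz(f,px,z):
    p,d=ray(f,px); return p+d*(z-p[2])/d[2]
def tri(obs):
    A=np.zeros((3,3));b=np.zeros(3)
    for f,px in obs:
        p,d=ray(f,px);M=np.eye(3)-np.outer(d,d);A+=M;b+=M@p
    X=np.linalg.solve(A,b)
    return X,[float(np.linalg.norm(proj(f,X)[0]-px)) for f,px in obs]
E
python3 - <<'E'
from h import *
F={n:viewer.grab_frame(n) for n in("side","top")}
for n,f in F.items():
    cv2.imwrite(f"pics/{n}0.png",f["img"][:,:,::-1]); print(n,f["fx"],f["cx"],f["cy"],f["position"],f["attitude"],f["shot"])
names=["socket_unit","button_top","lever_axle","lever_tip","lock_face","key","key_stand","spice_jar","salt_shaker","mug_a"]
for k in names:
    o=[]
    for n,f in F.items():
        r=viewer.pinpoint(k,f)
        print(k,n,[(np.round(x["location"],1).tolist(),round(x["score"],2)) for x in r[:2]])
        if r:o.append((f,np.array(r[0]["location"])))
    if len(o)==2: X,e=tri(o);print("   ",X.round(1),np.round(e,1))
print(sensors.state())
E
```

```text
side 411.10490225009346 256.8315633706572 190.48774360025013 [  172.27396738 -1055.60052927   654.59910989] [-1.21867663e+02 -7.98585994e-02 -2.04124156e+01] 1
top 489.2234412454357 261.868998192153 194.06359501403966 [ 274.46700339 -210.40688394 1455.48516525] [-172.03728228   -0.18964494  -89.56568401] 2
socket_unit side [([246.3, 207.7], 0.55)]
socket_unit top [([239.4, 194.5], 0.97)]
    [ 477.9 -146.7    1.3] [0.7 0.6]
button_top side []
button_top top [([181.6, 152.8], 0.58)]
lever_axle side [([257.1, 176.4], 0.38)]
lever_axle top [([228.9, 175.6], 0.42)]
    [ 520.8 -119.4   79.7] [0.5 0.5]
lever_tip side [([257.3, 165.3], 0.59)]
lever_tip top [([230.4, 171.4], 0.48)]
    [ 522.6 -125.1  118.2] [0.7 0.7]
lock_face side [([234.2, 195.3], 0.71)]
lock_face top [([247.7, 206.3], 0.9)]
    [ 435.1 -173.8   68.4] [0.8 0.8]
key side [([226.5, 238.7], 0.68)]
key top [([291.5, 231.9], 0.37)]
    [ 369.4 -301.7   35.3] [2.7 2.2]
key_stand side []
key_stand top [([286.0, 232.2], 0.77)]
spice_jar side [([267.9, 171.6], 0.7), ([223.1, 249.1], 0.59)]
spice_jar top [([178.8, 153.8], 0.6)]
  
[... 235 characters left out ...]
-459.4   -2. ] [3.6 2.6]
{'time_s': 1.1, 'qpos': array([ 7.16749967e+01,  1.83102558e+01,  8.96378462e+01,  4.40634527e-04,
        7.20436322e+01, -1.14484910e+00]), 'qvel': array([-0.07612952,  0.05190441,  0.01381378, -0.06500334,  0.13427426,
        0.02485333]), 'effort': array([ 7.06639021e-04, -4.12371683e+01, -2.32228518e+01,  7.27504143e-02,
        3.79717851e-02, -2.38532931e-05]), 'ee_pos': array([169.8363177 , 549.37114511, 228.00025743]), 'ee_rot': array([ 1.79991727e+02, -2.53954679e-04,  1.62819710e+02]), 'force': array([-0.15628393, -0.43018969, -0.24714769]), 'torque': array([-0.0370308 ,  0.00390017, -0.03551746]), 'gripper_force': 0.0, 'gripper_width': 91.31677268560945}
```

```bash
python3 - <<'E'
from h import *
a=cv2.imread("pics/top0.png")[130:260,165:325]; cv2.imwrite("pics/topc.png",cv2.resize(a,None,fx=5,fy=4.6,interpolation=cv2.INTER_CUBIC)[:598])
a=cv2.imread("pics/side0.png")[130:270,190:340]; cv2.imwrite("pics/sidec.png",cv2.resize(a,None,fx=4,fy=4,interpolation=cv2.INTER_CUBIC))
E
```

```text
(no output)
```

View pics/topc.png

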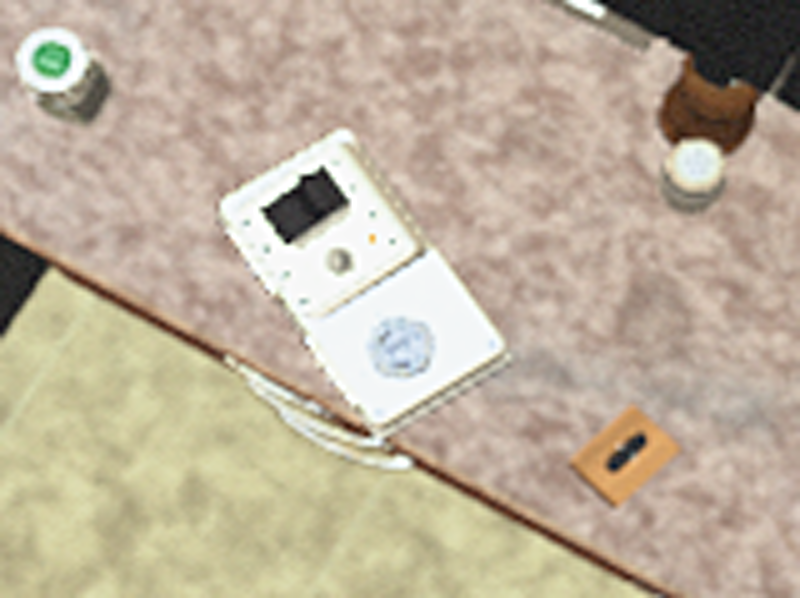

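View pics/sidec.png

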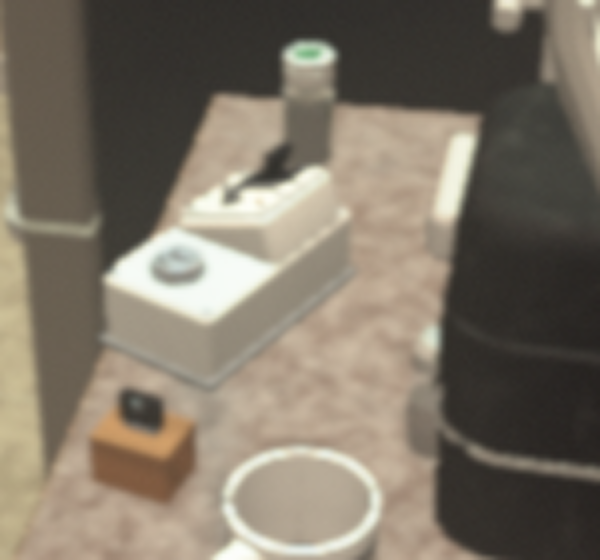

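The top crop shows the unit with its hood at upper left, the button at about (233,186) px, and the lock at about (246,206). The key stands in its block at about (290,228), on the right of the unit. In the side crop the lever is black and up. Next I fit the unit and block poses by silhouette.

```bash
cat > fit.py <<'E'
from h import *
from scipy.optimize import minimize
S=8
def T(p,P):
    x,y,a=p; c,s=np.cos(a),np.sin(a); P=np.asarray(P,float)
    return np.c_[x+c*P[:,0]-s*P[:,1], y+s*P[:,0]+c*P[:,1], P[:,2]]
def box(x0,x1,y0,y1,z0,z1): return np.array([[x,y,z] for x in(x0,x1) for y in(y0,y1) for z in(z0,z1)])
t=np.tan(np.radians(20))
hood=np.array([[x,y,z] for y in(-11,75) for x,z in((-42,50),(-42,80-36*t),(30,93),(38,50))])
unit=[box(-46,46,-86,86,0,56),hood]
stand=[box(-26,26,-20,20,0,36),box(-15,15,-5,5,36,62)]
def sil(f,parts,p,roi):
    x0,y0,x1,y1=roi; m=np.zeros(((y1-y0)*S,(x1-x0)*S),np.float32)
    for P in parts:
        q=(proj(f,T(p,P))-[x0,y0]+.5)*S
        cv2.fillConvexPoly(m,cv2.convexHull(np.round(q*16).astype(np.int32)),1.,shift=4)
    return cv2.GaussianBlur(cv2.resize(m,(x1-x0,y1-y0),interpolation=cv2.INTER_AREA),(0,0),.8)
def fit(obs,parts,p0):
    def c(d):
        p=p0+d*[1,1,.01]
        return sum(((sil(f,parts,p,r)-cv2.GaussianBlur(m,(0,0),.8))**2).sum() for f,m,r in obs)
    r=minimize(c,np.zeros(3),method='Nelder-Mead',options=dict(initial_simplex=[[0,0,0],[6,0,0],[0,6,0],[0,0,6]],xatol=.02,fatol=.001))
    return p0+r.x*[1,1,.01],r.fun
E
cat > run1.py <<'E'
from fit import *
F={n:viewer.grab_frame(n) for n in("side","top")}
def mask(f,roi,kind):
    x0,y0,x1,y1=roi; im=cv2.cvtColor(f["img"],cv2.COLOR_RGB2HSV)[y0:y1,x0:x1].astype(int)
    s,v=im[...,1],im[...,2]
    if kind=="w": m=(s<45)&(v>120)
    else: m=((s>105)&(v>60))|(v<70)
    m=m.astype(np.uint8)
    m=cv2.morphologyEx(m,cv2.MORPH_CLOSE,np.ones((9,9)))
    n,l,st,_=cv2.connectedComponentsWithStats(m); k=1+st[1:,4].argmax()
    return (l==k).astype(np.float32)
R_={("top","w"):(200,150,274,230),("side","w"):(208,160,284,232),("top","o"):(272,210,308,244),("side","o"):(208,222,244,258)}
vis=[]
for kind,parts,p0 in(("w",unit,np.array([478,-147,np.radians(-57.7)])),("o",stand,np.array([369,-302,np.radians(-46)]))):
    ob={n:(F[n],mask(F[n],R_[n,kind],kind),R_[n,kind]) for n in F}
    for s in(["top"],["side"],["top","side"]):
        p,e=fit([ob[n] for n in s],parts,p0); print(kind,s,p[:2].round(1),np.degrees(p[2]).round(2),round(e,1))
    for n in F:
        x0,y0,x1,y1=ob[n][2]; im=cv2.resize(F[n]["img"][y0:y1,x0:x1,::-1],None,fx=5,fy=5,interpolation=cv2.INTER_CUBIC)
        mm=cv2.resize(ob[n][1],None,fx=5,fy=5,interpolation=0).astype(np.uint8)
        cv2.drawContours(im,cv2.findContours(mm,0,2)[0],-1,(0,0,255),1)
        for P in parts:
            h=cv2.convexHull(np.round((proj(F[n],T(p,P))-[x0,y0]+.5)*5).astype(np.int32)); cv2.polylines(im,[h],True,(0,200,0),1)
        if kind=="w":
            for q in([-6,-52,68],[-6-.342*11,10,80+.94*11],[-6+.342*6,50,80-.94*6]):
                c=np.round((proj(F[n],T(p,[q]))[0]-[x0,y0]+.5)*5).astype(int); cv2.circle(im,tuple(int(v) for v in c),3,(255,0,255),-1)
        vis.append(im)
W=np.zeros((600,790,3),np.uint8)
for im,(x,y) in zip(vis,((0,0),(390,0),(0,410),(200,410))):
    W[y:y+im.shape[0],x:x+im.shape[1]]=im[:600-y,:790-x]
cv2.imwrite("pics/fit.png",W)
E
python3 run1.py
```

```text
w ['top'] [ 480.6 -141.7] -18.1 3297.5
w ['side'] [ 483.8 -143.1] -53.94 117.4
w ['top', 'side'] [ 483.6 -143.5] -52.64 3463.8
o ['top'] [ 373.  -294.5] -44.84 4.6
o ['side'] [ 372.3 -299. ] -44.41 71.9
o ['top', 'side'] [ 373.  -295.6] -45.62 80.7
```

View pics/fit.png

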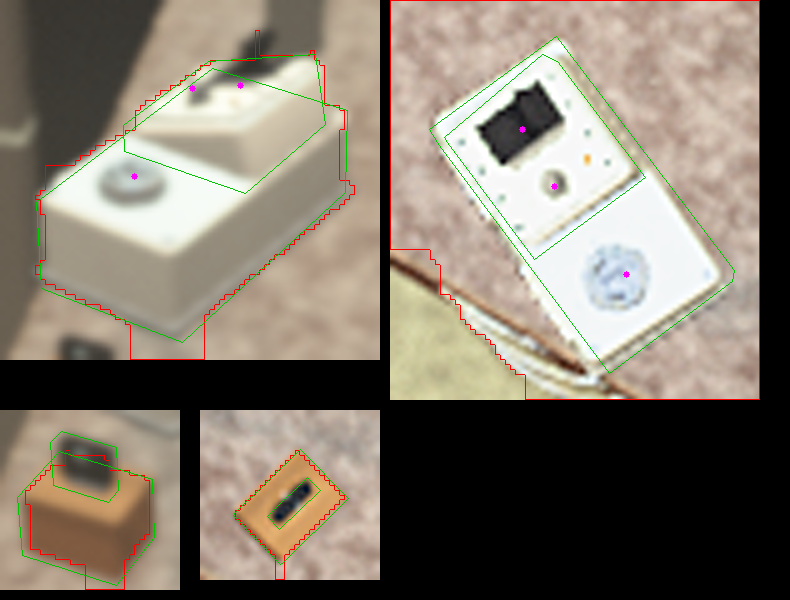

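```bash
cat > run2.py <<'E'
from fit import *
F={n:viewer.grab_frame(n) for n in("side","top")}
f=F["top"];g=F["side"]
def px(roi,p,off=(0,0)): return np.array([roi[0]+(p[0]-off[0])/5-.5,roi[1]+(p[1]-off[1])/5-.5])
rt=(200,150);rs=(208,160);so=(390,0)
hsv=cv2.cvtColor(f["img"],cv2.COLOR_RGB2HSV).astype(int)
# lock ring: bluish/dark pixels within the white top
def blob(f,c,r,th):
    im=cv2.resize(f["img"],None,fx=4,fy=4,interpolation=cv2.INTER_CUBIC).astype(int)
    yy,xx=np.mgrid[:im.shape[0],:im.shape[1]]
    x,y=(xx+.5)/4-.5,(yy+.5)/4-.5
    d=(im[...,2]-im[...,0]) if th is None else None
    m=((x-c[0])**2+(y-c[1])**2<r*r)
    s=(im.min(-1)<th) if th else (d>8)
    k=m&s; return np.array([x[k].mean(),y[k].mean()]),k.sum()/16,(x[k].max()-x[k].min(),y[k].max()-y[k].min())
cl=px(rt,(616,277),so);cb=px(rt,(554,185),so)
for th in(None,225,215,205): print("lock top",cl,blob(f,cl,9,th), "exp area",np.pi*(18*.352)**2)
for th in(170,190,205): print("button top",cb,blob(f,cb,4.5,th))
p=f["img"]; print([p[int(y),int(x)].tolist() for x,y in((cl[0],cl[1]+9),(cl[0],cl[1]),(cl[0]+4,cl[1]-4),(215,215))])
for k in("lock_face","lever_axle","lever_tip","button_top","socket_unit","key"):
    for n in F:
        r=viewer.pinpoint(k,F[n]); print(k,n,[(np.round(x["location"],1).tolist(),round(x["score"],2)) for x in r[:2]])
print("lock click top@68",atz(f,cl,68).round(1),"side@68",atz(g,px(rs,(133,177)),68).round(1),tri([(f,cl),(g,px(rs,(133,177)))]))
# button end z=90.3, unit corners from top at z=56
print("button@90",atz(f,cb,90).round(1))
for q in((600,367),(722,276)): print("corner@56 top",atz(f,px(rt,q,so),56).round(1))
for q in((38,200),(172,253),(348,110)): print("corner@56 side",atz(g,px(rs,q),56).round(1))
E
python3 run2.py
```

```text
lock top [244.7 204.9] (array([244.69727858, 205.05262388]), np.float64(160.1875), (np.float64(14.25), np.float64(14.75))) exp area 126.11891035272626
lock top [244.7 204.9] (array([244.87877807, 205.22571244]), np.float64(144.75), (np.float64(13.25), np.float64(13.5))) exp area 126.11891035272626
lock top [244.7 204.9] (array([244.92198533, 205.2980038 ]), np.float64(115.0625), (np.float64(13.0), np.float64(13.25))) exp area 126.11891035272626
lock top [244.7 204.9] (array([244.79819277, 205.38425129]), np.float64(72.625), (np.float64(11.75), np.float64(12.75))) exp area 126.11891035272626
button top [232.3 186.5] (array([233.13525641, 186.34166667]), np.float64(12.1875), (np.float64(3.5), np.float64(5.0)))
button top [232.3 186.5] (array([232.68730284, 186.30086751]), np.float64(19.8125), (np.float64(4.5), np.float64(5.5)))
button top [232.3 186.5] (array([232.57371795, 186.31730769]), np.float64(24.375), (np.float64(5.0), np.float64(5.5)))
[[247, 249, 249], [181, 200, 217], [196, 210, 218], [181, 177, 132]]
lock_face side [([235.6, 193.0], 0.89), ([298.1, 242.2], 0.54)]
lock_face top [([245.5, 205.4], 0.85)]
lever_axle side [([298.6, 242.7], 0.59), ([253.8, 170.7], 0.51)]
lever_axle top [([225.6, 173.2], 0.54)]
lever_tip side [([260.3, 165.4], 0.59)]
lever_tip top [([229.3, 173.5], 0.39), ([344.3, 220.0], 0.33)]
button_top side []
button_top top []
socket_unit side [([246.8, 205.5], 0.62)]
socket_unit top [([241.4, 192.3], 0.71)]
key side [([226.3, 241.0], 0.39)]
key top [([289.5, 232.2], 0.61)]
lock click top@68 [ 436.9 -164.8   68. ] side@68 [ 437.8 -171.4   68. ] (array([ 438.55964352, -164.86002959,   63.69874969]), [0.3942987353757237, 0.42257023756125933])
button@90 [ 486.4 -129.8   90. ]
corner@56 top [ 386.4 -155.8   56. ]
corner@56 top [ 439.4 -225.4   56. ]
corner@56 side [ 388.8 -157.5   56. ]
corner@56 side [ 439.8 -229.4   56. ]
corner@56 side [ 580.2 -127.9   56. ]
```

```bash
cat > run3.py <<'E'
from fit import *
F={n:viewer.grab_frame(n) for n in("side","top")}
def mk(f,roi,fn):
    x0,y0,x1,y1=roi; im=f["img"][y0:y1,x0:x1].astype(int)
    b=im[...,2]; s=im.max(-1)-im.min(-1); mn=im.min(-1)
    m=fn(mn,s,b).astype(np.uint8)
    m=cv2.morphologyEx(m,cv2.MORPH_OPEN,np.ones((3,3)))
    n,l,st,_=cv2.connectedComponentsWithStats(m); k=1+st[1:,4].argmax(); m=(l==k).astype(np.uint8)
    c=cv2.findContours(m,0,2)[0]; cv2.drawContours(m,c,-1,1,-1)
    return m.astype(np.float32)
rois={"tu":(205,152,272,228),"to":(276,213,304,240),"so":(208,222,244,258)}
ms={"tu":mk(F["top"],rois["tu"],lambda mn,s,b:(mn>165)&(s<45)),
 "to":mk(F["top"],rois["to"],lambda mn,s,b:(s>60)|(mn<60)),
 "so":mk(F["side"],rois["so"],lambda mn,s,b:(s>47)|(mn<45))}
vis=[]
for k,parts,p0 in(("tu",unit,np.array([478,-145,np.radians(-55.)])),("to",stand[:1],np.array([371,-298,np.radians(-45)])),("so",stand[:1],np.array([371,-298,np.radians(-45)]))):
    f=F["top" if k[0]=="t" else "side"]
    p,e=fit([(f,ms[k],rois[k])],parts,p0); print(k,p[:2].round(1),np.degrees(p[2]).round(2),round(e,1),"lock",T(p,[[-6,-52,68]]).round(1),"key",p[:2])
    x0,y0,x1,y1=rois[k]; im=cv2.resize(f["img"][y0:y1,x0:x1,::-1],None,fx=7,fy=7,interpolation=cv2.INTER_CUBIC)
    cv2.drawContours(im,cv2.findContours(cv2.resize(ms[k],None,fx=7,fy=7,interpolation=0).astype(np.uint8),0,2)[0],-1,(0,0,255),1)
    for P in parts: cv2.polylines(im,[cv2.convexHull(np.round((proj(f,T(p,P))-[x0,y0]+.5)*7).astype(np.int32))],True,(0,200,0),1)
    if k=="tu":
        for q in([-6,-52,68],[-6-.342*11,10,80+.94*11],[-6+.342*6,50,80-.94*6]):
            c=np.round((proj(f,T(p,[q]))[0]-[x0,y0]+.5)*7).astype(int); cv2.circle(im,tuple(int(v) for v in c),3,(255,0,255),-1)
    vis.append(im)
# key head dark blob, top
f=F["top"];im=f["img"].astype(int);yy,xx=np.mgrid[:384,:512]
w=np.clip(110-im.max(-1),0,None)*((abs(xx-290)<9)&(abs(yy-228)<9)); c=np.array([(w*xx).sum(),(w*yy).sum()])/w.sum()
C=np.cov(np.vstack([xx.ravel(),yy.ravel()]),aweights=w.ravel()); ev,V=np.linalg.eigh(C); d=V[:,1]
a,b=atz(f,c-4*d,62),atz(f,c+4*d,62); print("key head top",c,atz(f,c,62).round(1),"yaw",np.degrees(np.arctan2(b[1]-a[1],b[0]-a[0])))
W=np.zeros((560,760,3),np.uint8)
for im,(x,y) in zip(vis,((0,0),(480,0),(480,270))): W[y:y+im.shape[0],x:x+im.shape[1]]=im[:560-y,:760-x]
cv2.imwrite("pics/fit3.png",W)
E
python3 run3.py
```

```text
tu [ 484.4 -135.8] -54.11 175.0 lock [[ 438.8 -161.5   68. ]] key [ 484.4077992  -135.84817541]
to [ 373.6 -295.6] -44.8 2.1 lock [[ 332.7 -328.3   68. ]] key [ 373.55735753 -295.59904515]
so [ 372.6 -294.7] -37.27 54.9 lock [[ 336.4 -332.5   68. ]] key [ 372.62210247 -294.71226578]
key head top [289.92275748 227.85215947] [ 372.9 -294.2   62. ] yaw 135.5589071468663
```

View pics/fit3.png

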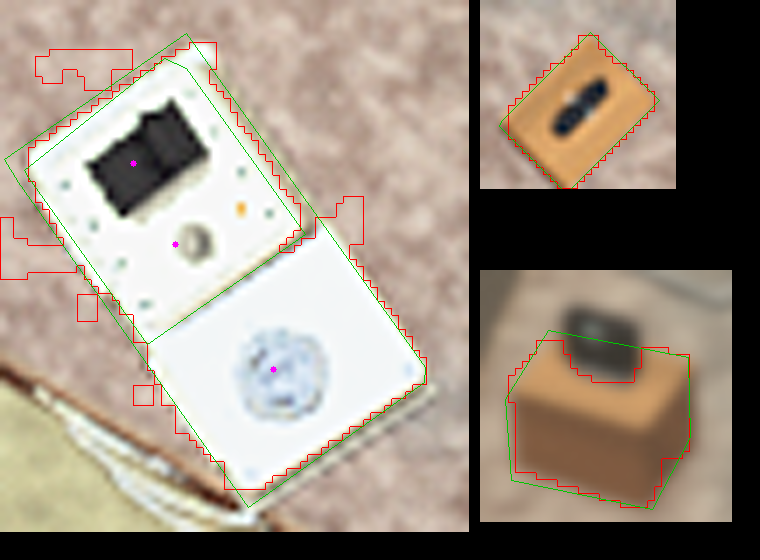

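The crop shows the fit outline pulled left by the noisy mask. My own clicks are lock centre (244.8,204.9) and button about (232.1,185.9), and the edges give a unit yaw of about -55°. From these the lock is at about (437,-166), the button at about (486.5,-128,90), and the key at about (373,-295).

```bash
cat > nav.py <<'E'
from h import *
O=np.array([483.2,-141.1,0.]); YAW=-55.
U=R.from_euler('z',YAW,degrees=True)
DOWN=lambda yaw:R.from_euler('xyz',[180,0,yaw],degrees=True)
FACE=DOWN(YAW+180)*R.from_rotvec([0,-np.radians(20),0])   # tool x down slope, y left, z into the face
def uw(p): return O+U.apply(p)
def rep(P,Rt):
    s=sensors.state(); p=np.array(s["ee_pos"]); Rc=R.from_euler('xyz',s["ee_rot"],degrees=True)
    print("shift now-frame cm",(Rc.inv().apply(P-p)/10).round(3),"target-frame cm",(Rt.inv().apply(P-p)/10).round(3),"turn rad",(Rc.inv()*Rt).as_rotvec().round(4))
    print("t",round(s["time_s"],2),"pos",p.round(1),"rot",np.round(s["ee_rot"],1),"F",np.round(s["force"],1),"q",np.round(s["qpos"],0),"w",round(s["gripper_width"],1))
BTN=np.array([486.5,-127.8,90.3])
n=U.apply([-np.sin(np.radians(20)),0,np.cos(np.radians(20))])
E
python3 - <<'E'
from nav import *
rep(BTN+n*39+[0,0,60],DOWN(125)); rep(BTN+n*39,FACE); print(FACE.as_euler('xyz',degrees=True))
E
```

```text
shift now-frame cm [-49.201 -54.524   4.1  ] target-frame cm [-72.3   -12.898   4.102] turn rad [ 0.     -0.      0.6601]
t 2.0 pos [169.8 549.4 228. ] rot [180.    0.  162.8] F [ 0.1  0.2 -0.5] q [72. 18. 90. -0. 72. -1.] w 91.1
shift now-frame cm [-49.201 -54.524  10.1  ] target-frame cm [-64.484 -12.898  34.221] turn rad [ 0.1152 -0.3362  0.6533]
t 2.0 pos [169.8 549.4 228. ] rot [180.    0.  162.8] F [ 0.1  0.2 -0.5] q [72. 18. 90. -0. 72. -1.] w 91.1
[180.  20. 125.]
```

Emit:
{"api": "step_arm", "payload": {"plan": [-2.46,-2.73,0.2,0,0,0,-2.46,-2.73,0.2,0,0,0,-2.46,-2.73,0.2,0,0,0,-2.46,-2.73,0.2,0,0,0,-2.46,-2.73,0.2,0,0,0], "hand": 0, "newtons": 20}}

```text
time_s: 2.42
ee_pos: [247.3, 381.1, 217.9]
ee_rot: [180.0, 0.0, 162.9]
force: [0.6, -0.2, 0.3]
gripper_width: 60.8
gripper_force: 0.0
```

Emit:
{"api": "step_arm", "payload": {"plan": [-2.46,-2.73,0.2,0,0,0,-2.46,-2.73,0.2,0,0,0,-2.46,-2.73,0.2,0,0,0,-2.46,-2.73,0.2,0,0,0,-2.46,-2.73,0.2,0,0,0]}}

```text
time_s: 2.83
ee_pos: [324.6, 214.3, 208.1]
ee_rot: [180.0, 0.0, 162.9]
force: [1.3, 0.2, -0.0]
gripper_width: 27.8
gripper_force: 0.0
```

Emit:
{"api": "step_arm", "payload": {"plan": [-2.46,-2.73,0.2,0,0,0,-2.46,-2.73,0.2,0,0,0,-2.46,-2.73,0.2,0,0,0,-2.46,-2.73,0.2,0,0,0,-2.46,-2.73,0.2,0,0,0]}}

```text
time_s: 3.25
ee_pos: [401.9, 47.4, 198.2]
ee_rot: [180.0, 0.1, 162.8]
force: [1.2, 0.9, 0.3]
gripper_width: 0.6
gripper_force: 0.0
```

Emit:
{"api": "step_arm", "payload": {"plan": [-2.46,-2.73,0.2,0,0,0,-2.46,-2.73,0.2,0,0,0,-2.46,-2.73,0.2,0,0,0,-2.46,-2.73,0.2,0,0,0,-2.46,-2.73,0.2,0,0,0]}}

```text
time_s: 3.67
ee_pos: [479.1, -119.5, 188.0]
ee_rot: [180.0, 0.0, 162.8]
force: [-0.0, 1.0, -0.5]
gripper_width: 0.8
gripper_force: 0.0
```

Emit:
{"api": "step_arm", "payload": {"plan": [0,0,0,0,0,0.11,0,0,0,0,0,0.11,0,0,0,0,0,0.11,0,0,0,0,0,0.11,0,0,0,0,0,0.11]}}

```text
time_s: 4.08
ee_pos: [478.6, -117.8, 187.9]
ee_rot: [180.0, -0.0, 131.0]
force: [0.3, 0.4, -0.1]
gripper_width: 0.5
gripper_force: 0.0
```

Emit:
{"api": "step_arm", "payload": {"plan": [0,0,0,0,0,0.11,0,0,0,0,-0.117,0,0,0,0,0,-0.116,0,0,0,0,0,-0.116,0,0,0,0,0,0,0]}}

```text
time_s: 4.5
ee_pos: [475.2, -115.5, 186.6]
ee_rot: [-179.8, 20.0, 125.3]
force: [-1.2, -0.1, -0.7]
gripper_width: 0.4
gripper_force: 0.0
```

```bash
python3 - <<'E'
from nav import *
rep(BTN+n*39,FACE)
E
```

```text
shift now-frame cm [1.731 0.232 5.713] target-frame cm [1.736 0.214 5.712] turn rad [-0.0018 -0.0007  0.0045]
t 4.5 pos [ 475.2 -115.5  186.6] rot [-179.8   20.   125.3] F [-1.2 -0.1 -0.7] q [ -5.   7. 115. -21.  47. -28.] w 0.4
```

Emit:
{"api": "step_arm", "payload": {"plan": [0.58,0.07,1.9,0,0,0,0.58,0.07,1.9,0,0,0,0.58,0.07,1.9,0,0,0,0,0,1.2,0,0,0,0,0,0,0,0,0]}}

```text
time_s: 4.92
ee_pos: [483.8, -122.9, 115.0]
ee_rot: [-179.8, 19.7, 125.0]
force: [-0.7, 0.6, 0.2]
gripper_width: 0.4
gripper_force: 0.0
```

```bash
python3 - <<'E'
from nav import *
rep(BTN+n*14,FACE)
f=viewer.grab_frame("top");g=viewer.grab_frame("side")
a=f["img"][150:230,195:275,::-1];b=g["img"][130:215,210:290,::-1]
cv2.imwrite("pics/b1.png",np.hstack([cv2.resize(a,(390,390),interpolation=2),cv2.resize(b,(400,390),interpolation=2)]))
E
```

```text
shift now-frame cm [ 0.311 -0.054  1.112] target-frame cm [ 0.316 -0.058  1.111] turn rad [-0.0038 -0.0045  0.0006]
t 4.92 pos [ 483.8 -122.9  115. ] rot [-179.8   19.7  125. ] F [-0.7  0.6  0.2] q [ -6.  13. 119. -25.  37. -22.] w 0.4
```

View pics/b1.png

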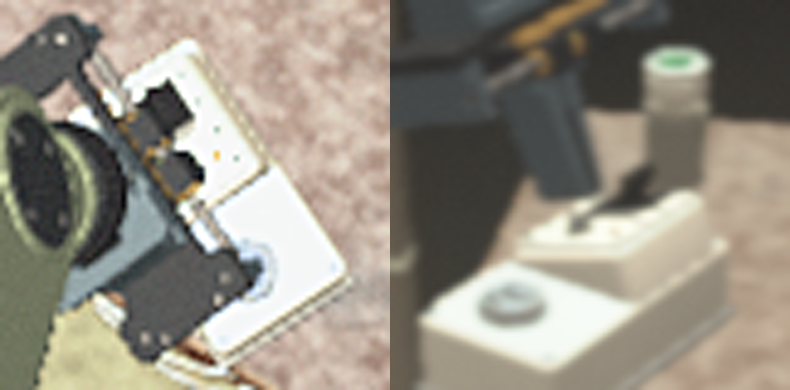

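The fingertips hover over the button area, and the lever to the upper left of them is clear of the fingers. Now I press, watching the force.

Emit:
{"api": "step_arm", "payload": {"plan": [0.31,-0.05,0.3,0,0,0,0,0,0.5,0,0,0,0,0,0,0,0,0]}}

```text
time_s: 5.27
ee_pos: [483.9, -122.5, 108.4]
ee_rot: [-180.0, 20.0, 125.0]
force: [0.2, -0.6, -0.5]
gripper_width: 0.4
gripper_force: 0.0
```

Emit:
{"api": "step_arm", "payload": {"plan": [0,0,0.2,0,0,0,0,0,0,0,0,0]}}

```text
time_s: 5.43
ee_pos: [484.4, -123.0, 106.7]
ee_rot: [180.0, 20.0, 125.0]
force: [0.6, -0.7, 0.2]
gripper_width: 0.7
gripper_force: 0.0
```

Emit:
{"api": "step_arm", "payload": {"plan": [0,0,0.2,0,0,0,0,0,0,0,0,0]}}

```text
time_s: 5.6
ee_pos: [484.8, -123.6, 104.7]
ee_rot: [-180.0, 20.0, 125.0]
force: [-0.3, 0.1, 0.6]
gripper_width: 0.3
gripper_force: 0.0
```

Emit:
{"api": "step_arm", "payload": {"plan": [0,0,0.2,0,0,0,0,0,0,0,0,0]}}

```text
time_s: 5.77
ee_pos: [485.3, -124.1, 102.8]
ee_rot: [180.0, 20.0, 125.0]
force: [1.3, 0.2, 0.2]
gripper_width: 0.5
gripper_force: 0.0
```

Emit:
{"api": "step_arm", "payload": {"plan": [0,0,0.15,0,0,0,0,0,0,0,0,0]}}

```text
time_s: 5.93
ee_pos: [485.5, -124.6, 101.4]
ee_rot: [180.0, 20.0, 125.0]
force: [-0.5, 0.6, 1.5]
gripper_width: 0.5
gripper_force: 1.4
```

Emit:
{"api": "step_arm", "payload": {"plan": [0,0,0.15,0,0,0,0,0,0,0,0,0]}}

```text
time_s: 6.1
ee_pos: [485.8, -125.0, 100.1]
ee_rot: [180.0, 20.0, 125.0]
force: [-1.5, 1.3, 2.8]
gripper_width: 0.1
gripper_force: 1.7
```

Emit:
{"api": "step_arm", "payload": {"plan": [0,0,0.15,0,0,0,0,0,0,0,0,0]}}

```text
time_s: 6.27
ee_pos: [486.0, -125.2, 99.4]
ee_rot: [180.0, 20.0, 125.0]
force: [-3.8, 4.3, 8.8]
gripper_width: 0.3
gripper_force: 5.4
```

Emit:
{"api": "step_arm", "payload": {"plan": [0,0,0.15,0,0,0,0,0,0,0,0,0]}}

```text
time_s: 6.43
ee_pos: [486.1, -125.3, 99.1]
ee_rot: [179.9, 20.0, 124.9]
force: [-9.2, 9.1, 21.6]
gripper_width: 0.5
gripper_force: 12.3
```

Emit:
{"api": "step_arm", "payload": {"plan": [0,0,-0.8,0,0,0,0,0,-2.5,0,0,0,0,0,-2,0,0,0,2,0,0,0,0,0,2,0,0,0,0,0]}}

```text
time_s: 6.85
ee_pos: [455.5, -80.0, 134.8]
ee_rot: [179.8, 20.1, 124.9]
force: [0.3, 1.1, -1.0]
gripper_width: 0.3
gripper_force: 0.0
```

```bash
python3 - <<'E'
from nav import *
rep(BTN+n*14,FACE)
f=viewer.grab_frame("top");g=viewer.grab_frame("side")
for k in("lever_tip","lever_axle","button_top"):
    for v in(f,g): print(k,[(np.round(x["location"],1).tolist(),round(x["score"],2)) for x in viewer.pinpoint(k,v)[:2]])
t=np.radians(20);fx=np.array([np.cos(t),0,np.sin(t)]);fz=np.array([-np.sin(t),0,np.cos(t)]);A=np.array([-6,50,80])-6*fz
for nm,l in(("up",.65),("down",-.55)):
    P=uw(A+34*(np.sin(l)*fx+np.cos(l)*fz)); print(nm,P.round(1),proj(f,P).round(1),proj(g,P).round(1))
a=f["img"][150:230,195:275,::-1];b=g["img"][130:215,210:290,::-1]
cv2.imwrite("pics/b2.png",np.hstack([cv2.resize(a,(390,390),interpolation=2),cv2.resize(b,(400,390),interpolation=2)]))
E
```

```text
shift now-frame cm [-3.811 -0.209  4.737] target-frame cm [-3.822 -0.202  4.728] turn rad [ 0.0033  0.0025 -0.0023]
t 6.85 pos [455.5 -80.  134.8] rot [179.8  20.1 124.9] F [ 0.3  1.1 -1. ] q [ -0.   9. 122. -25.  41. -17.] w 0.3
lever_tip [([219.9, 177.3], 0.4)]
lever_tip [([248.7, 166.1], 0.49)]
lever_axle [([225.1, 175.0], 0.55), ([288.8, 230.9], 0.41)]
lever_axle [([258.3, 173.9], 0.65)]
button_top []
button_top []
up [ 527.7 -117.4  106.8] [[227.8 171. ]] [[258.7 167.3]]
down [506.6 -87.4  95.5] [[217.2 179. ]] [[248.  167.2]]
```

View pics/b2.png

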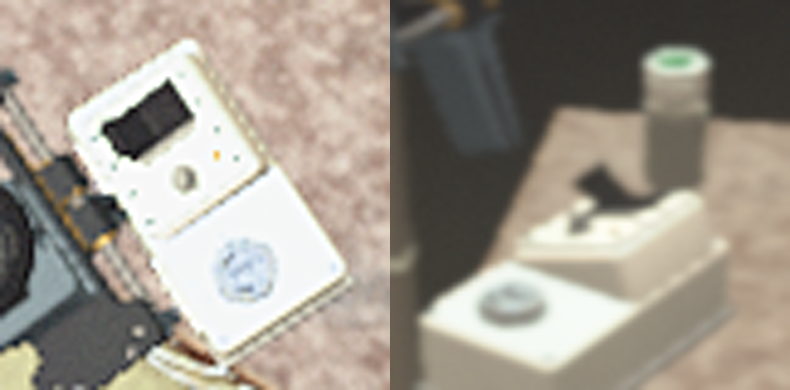

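The picture shows the lever dropped to the front: its tip is at about (219,178) in top and (248,167) in side, which matches the model. Next I line up in front of it.

```bash
cat >> nav.py <<'E'
def face(x,y,h):  # face coords about the lever's foot -> world
    t=np.radians(20); return uw(np.array([-6,50,80])+x*np.array([np.cos(t),0,np.sin(t)])+np.array([0,y,0])+h*np.array([-np.sin(t),0,np.cos(t)]))
E
python3 - <<'E'
from nav import *
rep(face(-46,0,26),FACE)
E
```

```text
shift now-frame cm [0.836 3.836 4.474] target-frame cm [0.832 3.838 4.473] turn rad [ 0.0003  0.0003 -0.0007]
t 7.25 pos [455.1 -80.7 133.6] rot [180.  20. 125.] F [0.5 0.2 0.1] q [ -0.   9. 122. -25.  41. -17.] w 0.9
```

Emit:
{"api": "step_arm", "payload": {"plan": [0.42,1.92,0,0,0,0,0.42,1.92,0,0,0,0,0,0,2.2,0,0,0,0,0,2.25,0,0,0,0,0,0,0,0,0]}}

```text
time_s: 7.67
ee_pos: [488.8, -65.0, 85.7]
ee_rot: [-179.7, 19.8, 125.1]
force: [-0.5, -0.5, -0.0]
gripper_width: 0.5
gripper_force: 0.0
```

Emit:
{"api": "step_arm", "payload": {"plan": [-0.4,0,0,0,0,0,-0.4,0,0,0,0,0,-0.4,0,0,0,0,0]}}

```text
time_s: 7.92
ee_pos: [496.6, -73.4, 93.8]
ee_rot: [179.9, 20.0, 124.9]
force: [-3.4, 4.5, 1.8]
gripper_width: 0.7
gripper_force: 2.1
```

Emit:
{"api": "step_arm", "payload": {"plan": [-0.4,0,0,0,0,0,-0.4,0,0,0,0,0,-0.2,0,0,0,0,0,0,0,0,0,0,0]}}

```text
time_s: 8.25
ee_pos: [502.5, -81.5, 97.0]
ee_rot: [179.9, 20.1, 125.0]
force: [-0.5, 1.4, -0.1]
gripper_width: 0.4
gripper_force: 1.0
```

```bash
python3 - <<'E'
from nav import *
rep(face(-46,0,26),FACE)
E
```

```text
shift now-frame cm [ 2.195 -0.003  0.088] target-frame cm [ 2.195e+00 -1.000e-03  9.000e-02] turn rad [ 0.0012  0.0009 -0.0008]
t 8.25 pos [502.5 -81.5  97. ] rot [179.9  20.1 125. ] F [-0.5  1.4 -0.1] q [ -0.  16. 119. -28.  37. -14.] w 0.4
```

Emit:
{"api": "step_arm", "payload": {"plan": [-0.4,0,0,0,0,0,-0.4,0,0,0,0,0]}}

```text
time_s: 8.42
ee_pos: [506.1, -87.2, 99.0]
ee_rot: [-180.0, 20.0, 125.0]
force: [-2.2, 3.8, 0.9]
gripper_width: 0.6
gripper_force: 2.2
```

Emit:
{"api": "step_arm", "payload": {"plan": [-0.3,0,0,0,0,0,-0.2,0,0,0,0,0]}}

```text
time_s: 8.58
ee_pos: [508.0, -90.2, 100.0]
ee_rot: [180.0, 19.8, 124.9]
force: [-6.4, 14.4, 3.4]
gripper_width: 0.3
gripper_force: 7.5
```

Emit:
{"api": "step_arm", "payload": {"plan": [-0.2,0,0,0,0,0,0,0,0,0,0,0]}}

```text
time_s: 8.75
ee_pos: [508.9, -91.8, 100.6]
ee_rot: [-180.0, 19.8, 125.0]
force: [-2.3, 4.4, -1.5]
gripper_width: 0.4
gripper_force: 2.4
```

Emit:
{"api": "step_arm", "payload": {"plan": [-0.2,0,0,0,0,0,0,0,0,0,0,0]}}

```text
time_s: 8.92
ee_pos: [510.5, -94.2, 101.5]
ee_rot: [-179.9, 19.9, 125.0]
force: [-1.5, 1.2, -0.7]
gripper_width: 0.7
gripper_force: 1.0
```

Emit:
{"api": "step_arm", "payload": {"plan": [-0.15,0,0,0,0,0,0,0,0,0,0,0]}}

```text
time_s: 9.08
ee_pos: [511.5, -95.5, 102.3]
ee_rot: [-179.9, 20.0, 125.0]
force: [-2.6, 2.3, -2.0]
gripper_width: 0.2
gripper_force: 1.5
```

Emit:
{"api": "step_arm", "payload": {"plan": [-0.15,0,0,0,0,0,0,0,0,0,0,0]}}

```text
time_s: 9.25
ee_pos: [512.5, -96.7, 103.0]
ee_rot: [-180.0, 20.0, 125.0]
force: [-3.0, 3.2, -1.1]
gripper_width: 0.4
gripper_force: 1.5
```

Emit:
{"api": "step_arm", "payload": {"plan": [-0.15,0,0,0,0,0,0,0,0,0,0,0]}}

```text
time_s: 9.42
ee_pos: [513.5, -97.9, 103.7]
ee_rot: [-180.0, 20.0, 125.0]
force: [-3.1, 2.0, -1.4]
gripper_width: 0.8
gripper_force: 1.5
```

Emit:
{"api": "step_arm", "payload": {"plan": [-0.12,0,0,0,0,0,0,0,0,0,0,0]}}

```text
time_s: 9.58
ee_pos: [514.1, -98.6, 104.1]
ee_rot: [180.0, 20.0, 125.0]
force: [-3.5, 3.0, -1.2]
gripper_width: 0.5
gripper_force: 1.7
```

Emit:
{"api": "step_arm", "payload": {"plan": [-0.12,0,0,0,0,0,0,0,0,0,0,0]}}

```text
time_s: 9.75
ee_pos: [514.2, -98.9, 104.0]
ee_rot: [180.0, 19.9, 125.0]
force: [-3.8, 6.8, -0.7]
gripper_width: 0.4
gripper_force: 3.2
```

Emit:
{"api": "step_arm", "payload": {"plan": [-0.12,0,0,0,0,0,0,0,0,0,0,0]}}

```text
time_s: 9.92
ee_pos: [514.3, -99.2, 104.0]
ee_rot: [180.0, 19.8, 124.9]
force: [-5.6, 9.7, -0.3]
gripper_width: 0.5
gripper_force: 4.8
```

```bash
python3 - <<'E'
from nav import *
rep(face(-46,0,26),FACE)
f=viewer.grab_frame("top");g=viewer.grab_frame("side")
for v in(f,g): print([(np.round(x["location"],1).tolist(),round(x["score"],2)) for x in viewer.pinpoint("lever_tip",v)[:2]])
E
```

```text
shift now-frame cm [4.435 0.044 0.029] target-frame cm [4.435 0.05  0.014] turn rad [-0.0004 -0.0034 -0.0013]
t 9.92 pos [514.3 -99.2 104. ] rot [180.   19.8 124.9] F [-5.6  9.7 -0.3] q [ -3.  16. 117. -26.  38. -18.] w 0.5
[([229.7, 171.4], 0.46)]
[([259.0, 167.9], 0.41)]
```

Emit:
{"api": "step_arm", "payload": {"plan": [-0.12,0,0,0,0,0,0,0,0,0,0,0]}}

```text
time_s: 10.28
ee_pos: [514.4, -99.4, 104.0]
ee_rot: [180.0, 19.7, 124.9]
force: [-7.1, 13.1, -1.3]
gripper_width: 0.3
gripper_force: 6.4
```

Emit:
{"api": "step_arm", "payload": {"plan": [1,0,0,0,0,0,2.5,0,0,0,0,0,2.5,0,-2,0,0,0,0,0,-4,0,0,0,0,0,-2,0,0,0], "hand": 3.5}}

```text
time_s: 10.7
ee_pos: [469.3, -31.6, 162.8]
ee_rot: [179.8, 20.2, 125.1]
force: [1.1, 0.6, 0.7]
gripper_width: 30.6
gripper_force: 0.0
```

```bash
python3 - <<'E'
from nav import *
KEY=np.array([373.,-295.,0])
rep(KEY+[0,0,150],DOWN(135))
f=viewer.grab_frame("top");g=viewer.grab_frame("side")
for k in("lever_tip","key"):
  for v in(f,g): print(k,[(np.round(x["location"],1).tolist(),round(x["score"],2)) for x in viewer.pinpoint(k,v)[:2]])
a=f["img"][150:250,205:305,::-1];b=g["img"][130:215,210:290,::-1]
cv2.imwrite("pics/b3.png",np.hstack([cv2.resize(a,(390,390),interpolation=2),cv2.resize(b,(400,390),interpolation=2)]))
E
```

```text
shift now-frame cm [-14.578 -23.052   6.629] target-frame cm [-11.814 -25.43    1.28 ] turn rad [-0.0266  0.3514 -0.1699]
t 10.7 pos [469.3 -31.6 162.8] rot [179.8  20.2 125.1] F [1.1 0.6 0.7] q [  7.   8. 117. -24.  47. -13.] w 30.6
lever_tip [([227.8, 171.6], 0.57), ([292.7, 230.0], 0.27)]
lever_tip [([257.5, 167.9], 0.42)]
key [([290.7, 229.1], 0.58)]
key [([226.5, 237.6], 0.51)]
```

View pics/b3.png

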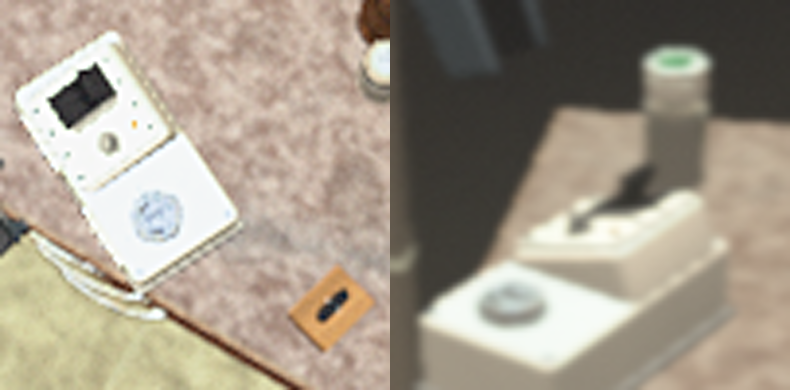

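The lever is back up and stays up, with its tip at (228,171.6) in top and (257.5,168) in side, as at the start. Now to the key.

Emit:
{"api": "step_arm", "payload": {"plan": [0,0,0,-0.009,0.117,-0.057,0,0,0,-0.009,0.117,-0.057,0,0,0,-0.009,0.117,-0.056]}}

```text
time_s: 11.25
ee_pos: [466.4, -33.2, 158.4]
ee_rot: [-179.3, 3.1, 133.2]
force: [-0.6, -0.6, -1.3]
gripper_width: 35.0
gripper_force: 0.0
```

Emit:
{"api": "step_arm", "payload": {"plan": [-1.69,-3.63,0.18,0,0,0,-1.69,-3.63,0.18,0,0,0,-1.69,-3.63,0.18,0,0,0,-1.69,-3.63,0.18,0,0,0]}}

```text
time_s: 11.58
ee_pos: [405.6, -184.3, 156.6]
ee_rot: [-179.2, 3.3, 132.9]
force: [-0.2, 0.3, -0.2]
gripper_width: 35.2
gripper_force: 0.0
```

Emit:
{"api": "step_arm", "payload": {"plan": [-1.69,-3.63,0.18,0,0,0,-1.69,-3.63,0.18,0,0,0,-1.69,-3.63,0.18,0,0,0,0,0,0,0,0,0]}}

```text
time_s: 11.92
ee_pos: [359.1, -299.8, 155.9]
ee_rot: [-179.1, 3.5, 132.5]
force: [0.9, -0.5, 0.2]
gripper_width: 35.2
gripper_force: 0.0
```

```bash
python3 - <<'E'
from nav import *
KEY=np.array([373.,-295.,0])
rep(KEY+[0,0,100],DOWN(135))
f=viewer.grab_frame("top");g=viewer.grab_frame("side")
for k in ("key",):
  for v in(f,g): print(k,[(np.round(x["location"],1).tolist(),round(x["score"],2)) for x in viewer.pinpoint(k,v)[:2]])
b=g["img"][150:270,180:300,::-1]
cv2.imwrite("pics/k1.png",cv2.resize(b,(590,590),interpolation=2))
print(proj(g,[[373,-295,62],[373,-295,36]]))
E
```

```text
shift now-frame cm [-0.243  1.442  5.598] target-frame cm [-0.641  1.326  5.595] turn rad [-0.0174  0.0602 -0.0438]
t 11.92 pos [ 359.1 -299.8  155.9] rot [-179.1    3.5  132.5] F [ 0.9 -0.5  0.2] q [-40.  11. 112.  -2.  54. -82.] w 35.2
key [([179.2, 150.8], 0.2)]
key [([225.2, 238.6], 0.53)]
[[224.03992651 228.27923287]
 [224.47893808 236.91243381]]
```

View pics/k1.png

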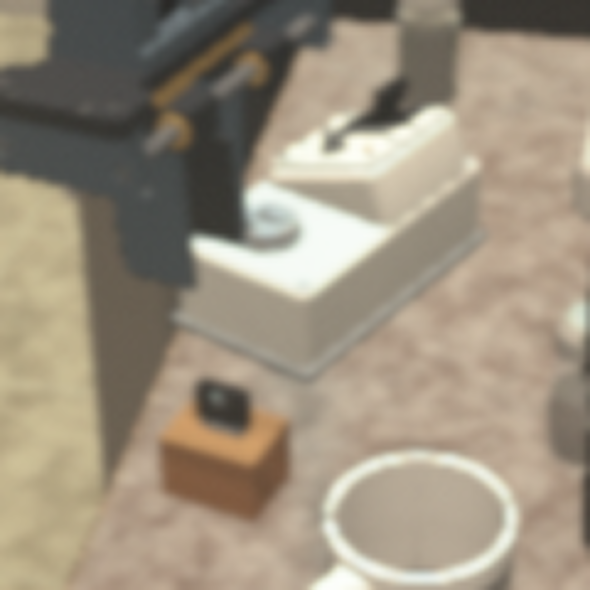

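The head's foot is at about (225,236.5) px in the side view, against a prediction of (224.5,237), so the key position is confirmed. I align and descend.

Emit:
{"api": "step_arm", "payload": {"plan": [0,0,0,-0.017,0.06,-0.044,-0.64,1.33,1,0,0,0,0,0,2,0,0,0,0,0,2,0,0,0,0,0,0,0,0,0]}}

```text
time_s: 12.53
ee_pos: [374.5, -285.3, 103.8]
ee_rot: [179.9, -0.5, 135.6]
force: [-0.3, 0.7, 0.3]
gripper_width: 35.1
gripper_force: 0.0
```

```bash
python3 - <<'E'
from nav import *
rep(np.array([373.,-295.,54]),DOWN(135))
E
```

```text
shift now-frame cm [-0.612 -0.81   4.97 ] target-frame cm [-0.58  -0.794  4.976] turn rad [ 0.002  -0.0082  0.0107]
t 12.53 pos [ 374.5 -285.3  103.8] rot [179.9  -0.5 135.6] F [-0.3  0.7  0.3] q [-39.  16. 113.   0.  51. -85.] w 35.1
```

Emit:
{"api": "step_arm", "payload": {"plan": [0,0,0,0,0,0,0,0,0,0,0,0]}}

```text
time_s: 12.7
ee_pos: [376.6, -288.1, 107.7]
ee_rot: [179.8, 0.0, 135.5]
force: [-0.1, -0.0, -0.3]
gripper_width: 35.1
gripper_force: 0.0
```

```bash
python3 - <<'E'
from nav import *
rep(np.array([373.,-295.,54]),DOWN(135))
E
```

```text
shift now-frame cm [-0.226 -0.764  5.368] target-frame cm [-0.236 -0.747  5.37 ] turn rad [0.0029 0.0007 0.0092]
t 12.7 pos [ 376.6 -288.1  107.7] rot [179.8   0.  135.5] F [-0.1 -0.  -0.3] q [-39.  16. 113.   0.  51. -85.] w 35.1
```

Emit:
{"api": "step_arm", "payload": {"plan": [-0.23,-0.75,0,0.003,0,0.009,0,0,1.5,0,0,0,0,0,0,0,0,0,0,0,0,0,0,0,0,0,0,0,0,0]}}

```text
time_s: 13.12
ee_pos: [372.4, -295.9, 92.8]
ee_rot: [-180.0, 0.1, 134.9]
force: [0.1, 0.0, -0.1]
gripper_width: 34.9
gripper_force: 0.0
```

```bash
python3 - <<'E'
from nav import *
rep(np.array([373.,-295.,54]),DOWN(135))
E
```

```text
shift now-frame cm [0.026 0.109 3.884] target-frame cm [0.022 0.108 3.884] turn rad [-0.0001  0.001  -0.0018]
t 13.12 pos [ 372.4 -295.9   92.8] rot [-1.800e+02  1.000e-01  1.349e+02] F [ 0.1  0.  -0.1] q [-40.  17. 113.  -0.  49. -85.] w 34.9
```

Emit:
{"api": "step_arm", "payload": {"plan": [0.02,0.1,1.5,0,0,0,0,0,1.3,0,0,0,0,0,1.08,0,0,0,0,0,0,0,0,0,0,0,0,0,0,0]}}

```text
time_s: 13.53
ee_pos: [372.8, -294.8, 53.6]
ee_rot: [-180.0, -0.0, 134.9]
force: [1.1, -0.3, 0.2]
gripper_width: 34.8
gripper_force: 0.0
```

Emit:
{"api": "step_arm", "payload": {"plan": [0,0,0,0,0,0,0,0,0,0,0,0,0,0,0,0,0,0,0,0,0,0,0,0,0,0,0,0,0,0], "hand": 0, "newtons": 30}}

```text
time_s: 13.95
ee_pos: [373.3, -294.6, 53.7]
ee_rot: [180.0, 0.1, 134.9]
force: [1.2, 1.2, 1.2]
gripper_width: 9.5
gripper_force: 29.9
```

Emit:
{"api": "step_arm", "payload": {"plan": [0,0,0,0,0,0,0,0,0,0,0,0], "newtons": 50}}

```text
time_s: 14.12
ee_pos: [373.3, -294.6, 53.7]
ee_rot: [180.0, 0.0, 134.9]
force: [1.9, 1.9, 5.3]
gripper_width: 10.0
gripper_force: 49.9
```

```bash
python3 - <<'E'
from nav import *
rep(np.array([373.,-295.,54]),DOWN(135))
E
```

```text
shift now-frame cm [-0.008 -0.045 -0.027] target-frame cm [-0.008 -0.045 -0.027] turn rad [ 0.0005  0.0008 -0.0018]
t 14.12 pos [ 373.3 -294.6   53.7] rot [180.    0.  134.9] F [1.9 1.9 5.3] q [-40.  20. 116.   0.  43. -85.] w 10.0
```

Emit:
{"api": "step_arm", "payload": {"plan": [0,0,-0.8,0,0,0,0,0,-1.5,0,0,0,0,0,-1.8,0,0,0,0,0,-1.8,0,0,0,0,0,-1.3,0,0,0]}}

```text
time_s: 14.53
ee_pos: [372.6, -295.0, 126.7]
ee_rot: [-179.9, 0.0, 134.9]
force: [1.1, -0.5, -0.3]
gripper_width: 9.3
gripper_force: 49.9
```

Emit:
{"api": "step_arm", "payload": {"plan": [0,0,0,0,0,0.087,0,0,0,0,0,0.087,0,0,0,0,0,0,0,0,0,0,0,0]}}

```text
time_s: 14.87
ee_pos: [372.3, -294.7, 125.3]
ee_rot: [-179.9, -0.0, 125.1]
force: [0.8, 0.6, -0.7]
gripper_width: 10.1
gripper_force: 49.9
```

```bash
python3 - <<'E'
from nav import *
rep(np.array([437.4,-165.6,125]),DOWN(125))
E
```

```text
shift now-frame cm [ 6.821 12.744  0.024] target-frame cm [ 6.839 12.734  0.032] turn rad [-0.0009 -0.0005  0.0014]
t 14.87 pos [ 372.3 -294.7  125.3] rot [-179.9   -0.   125.1] F [ 0.8  0.6 -0.7] q [-40.  15. 111.  -0.  54. -75.] w 10.1
```

Emit:
{"api": "step_arm", "payload": {"plan": [1.37,2.55,0,0,0,0,1.37,2.55,0,0,0,0,1.37,2.55,0,0,0,0,1.37,2.55,0,0,0,0,1.36,2.54,0,0,0,0]}}

```text
time_s: 15.28
ee_pos: [438.1, -164.5, 125.1]
ee_rot: [-179.9, -0.0, 125.1]
force: [0.5, 0.8, 0.7]
gripper_width: 9.8
gripper_force: 49.9
```

Emit:
{"api": "step_arm", "payload": {"plan": [0,0,0,0,0,0,0,0,0,0,0,0,0,0,0,0,0,0]}}

```text
time_s: 15.53
ee_pos: [437.6, -165.9, 125.0]
ee_rot: [-179.9, -0.0, 125.0]
force: [-0.6, 0.3, -0.1]
gripper_width: 9.7
gripper_force: 49.9
```

```bash
python3 - <<'E'
from nav import *
rep(np.array([437.4,-165.6,117]),DOWN(125))
g=viewer.grab_frame("side");f=viewer.grab_frame("top")
b=g["img"][140:220,195:275,::-1]; a=f["img"][180:230,220:270,::-1]
for v in(f,g):
  for k in("key","lock_face"): print(k,[(np.round(x["location"],1).tolist(),round(x["score"],2)) for x in viewer.pinpoint(k,v)[:2]])
p=np.array(sensors.state()["ee_pos"])
print(proj(g,[p-[0,0,17.7],p-[0,0,46.7],[437.4,-165.6,68]]).round(1))
cv2.imwrite("pics/l1.png",np.hstack([cv2.resize(b,(560,560),interpolation=2),cv2.resize(a,(230,560),interpolation=2)]))
E
```

```text
shift now-frame cm [0.032 0.002 0.802] target-frame cm [0.032 0.001 0.802] turn rad [-0.0012 -0.0005  0.0008]
t 15.53 pos [ 437.6 -165.9  125. ] rot [-179.9   -0.   125. ] F [-0.6  0.3 -0.1] q [-22.  14. 112.  -0.  54. -57.] w 9.7
key []
lock_face [([247.0, 204.7], 0.61)]
key [([224.7, 249.1], 0.71), ([297.5, 244.2], 0.57)]
lock_face [([234.9, 194.8], 0.78)]
[[233.  181.2]
 [233.4 190.6]
 [233.3 193.8]]
```

View pics/l1.png

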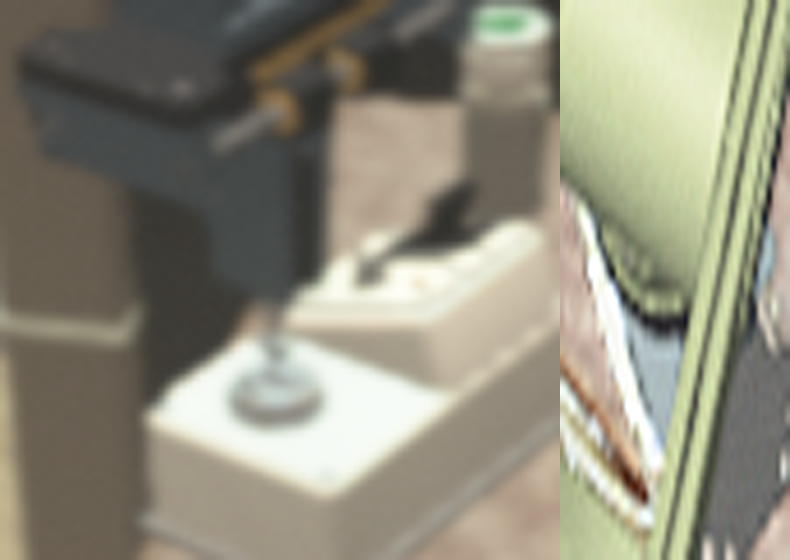

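The key blade hangs right over the lock: blade at about column 275 of the crop and lock centre at about 276. I descend with force checks.

Emit:
{"api": "step_arm", "payload": {"plan": [0,0,0.4,0,0,0,0,0,0.4,0,0,0,0,0,0.2,0,0,0,0,0,0,0,0,0]}}

```text
time_s: 16.17
ee_pos: [437.5, -165.4, 114.5]
ee_rot: [-179.9, -0.1, 124.9]
force: [-0.7, -0.4, 0.3]
gripper_width: 9.8
gripper_force: 49.9
```

Emit:
{"api": "step_arm", "payload": {"plan": [0,0,0.15,0,0,0,0,0,0,0,0,0]}}

```text
time_s: 16.33
ee_pos: [437.9, -165.5, 113.5]
ee_rot: [-180.0, -0.0, 125.0]
force: [-0.3, -0.0, -0.6]
gripper_width: 9.6
gripper_force: 49.9
```

Emit:
{"api": "step_arm", "payload": {"plan": [0,0,0.15,0,0,0,0,0,0,0,0,0]}}

```text
time_s: 16.5
ee_pos: [437.9, -165.5, 112.1]
ee_rot: [-180.0, -0.0, 125.0]
force: [0.2, 0.2, -0.2]
gripper_width: 9.6
gripper_force: 49.9
```

Emit:
{"api": "step_arm", "payload": {"plan": [0,0,0.2,0,0,0,0,0,0.1,0,0,0,0,0,0,0,0,0]}}

```text
time_s: 16.75
ee_pos: [438.2, -165.4, 109.1]
ee_rot: [180.0, -0.0, 124.9]
force: [1.2, 0.9, -1.4]
gripper_width: 9.5
gripper_force: 49.9
```

Emit:
{"api": "step_arm", "payload": {"plan": [0,0,0.2,0,0,0,0,0,0.1,0,0,0,0,0,0,0,0,0]}}

```text
time_s: 17.0
ee_pos: [438.2, -165.3, 106.1]
ee_rot: [180.0, -0.0, 124.9]
force: [1.0, 1.4, 0.6]
gripper_width: 9.7
gripper_force: 49.9
```

Emit:
{"api": "step_arm", "payload": {"plan": [0,0,0.2,0,0,0,0,0,0.1,0,0,0,0,0,0,0,0,0]}}

```text
time_s: 17.25
ee_pos: [438.3, -165.4, 103.1]
ee_rot: [180.0, -0.0, 124.9]
force: [1.3, 4.0, 0.7]
gripper_width: 9.8
gripper_force: 49.9
```

Emit:
{"api": "step_arm", "payload": {"plan": [0.03,0.05,0,0,0,0,0,0,0.2,0,0,0,0,0,0,0,0,0]}}

```text
time_s: 17.5
ee_pos: [438.3, -165.1, 100.9]
ee_rot: [-180.0, 0.0, 125.0]
force: [1.7, 1.5, -0.8]
gripper_width: 9.9
gripper_force: 49.9
```

Emit:
{"api": "step_arm", "payload": {"plan": [0,0,0.2,0,0,0,0,0,0,0,0,0]}}

```text
time_s: 17.67
ee_pos: [438.4, -165.1, 99.0]
ee_rot: [180.0, 0.0, 124.9]
force: [1.5, 1.8, -1.6]
gripper_width: 9.5
gripper_force: 49.9
```

Emit:
{"api": "step_arm", "payload": {"plan": [0,0,0.2,0,0,0,0,0,0,0,0,0]}}

```text
time_s: 17.83
ee_pos: [438.6, -165.2, 97.1]
ee_rot: [180.0, 0.0, 124.9]
force: [3.1, 1.4, -0.6]
gripper_width: 9.5
gripper_force: 49.9
```

Emit:
{"api": "step_arm", "payload": {"plan": [0,0,0.2,0,0,0,0,0,0,0,0,0]}}

```text
time_s: 18.0
ee_pos: [438.4, -165.0, 95.0]
ee_rot: [180.0, -0.0, 124.9]
force: [4.5, 2.1, -3.9]
gripper_width: 9.5
gripper_force: 49.9
```

Emit:
{"api": "step_arm", "payload": {"plan": [0,0.05,0.2,0,0,0,0,0,0,0,0,0]}}

```text
time_s: 18.17
ee_pos: [438.8, -164.7, 92.8]
ee_rot: [180.0, -0.0, 124.9]
force: [3.8, 1.8, -5.1]
gripper_width: 9.9
gripper_force: 49.9
```

Emit:
{"api": "step_arm", "payload": {"plan": [0,0,0.2,0,0,0,0,0,0,0,0,0]}}

```text
time_s: 18.33
ee_pos: [438.4, -164.6, 90.6]
ee_rot: [-180.0, -0.0, 124.9]
force: [4.3, 2.0, -5.3]
gripper_width: 9.4
gripper_force: 49.9
```

Emit:
{"api": "step_arm", "payload": {"plan": [0,0,0.2,0,0,0,0,0,0,0,0,0]}}

```text
time_s: 18.5
ee_pos: [438.3, -164.8, 88.7]
ee_rot: [-179.9, -0.0, 125.0]
force: [1.6, 0.8, -2.3]
gripper_width: 9.4
gripper_force: 49.9
```

Emit:
{"api": "step_arm", "payload": {"plan": [0,0,0.2,0,0,0,0,0,0,0,0,0]}}

```text
time_s: 18.67
ee_pos: [438.3, -164.8, 86.9]
ee_rot: [-179.9, -0.0, 125.0]
force: [1.2, 0.8, -1.7]
gripper_width: 9.9
gripper_force: 49.9
```

Emit:
{"api": "step_arm", "payload": {"plan": [0,0,0.15,0,0,0,0,0,0,0,0,0]}}

```text
time_s: 18.83
ee_pos: [438.4, -164.8, 85.7]
ee_rot: [-180.0, -0.0, 125.0]
force: [1.0, 1.1, 0.4]
gripper_width: 9.3
gripper_force: 49.9
```

```bash
python3 - <<'E'
from nav import *
rep(np.array([438.4,-164.8,85.7]),DOWN(125))
g=viewer.grab_frame("side")
print(np.round(sensors.state()["torque"],2))
for k in("key","lock_face"):
    print(k,[(np.round(x["location"],1).tolist(),round(x["score"],2)) for x in viewer.pinpoint(k,g)[:3]],[(np.round(x["location"],1).tolist(),round(x["score"],2)) for x in viewer.boxes_of(k,g)[:3]])
cv2.imwrite("pics/l2.png",cv2.resize(g["img"][160:215,205:280,::-1],(790,580),interpolation=2))
E
```

```text
shift now-frame cm [0.002 0.006 0.003] target-frame cm [0.002 0.006 0.003] turn rad [-0.0008 -0.0004 -0.0008]
t 18.83 pos [ 438.4 -164.8   85.7] rot [-180.   -0.  125.] F [1.  1.1 0.4] q [-22.  17. 115.  -0.  48. -57.] w 9.3
[ 0.06 -0.12  0.02]
key [] []
lock_face [([234.2, 196.7], 0.94), ([266.2, 172.3], 0.56)] [([251.0, 198.8], 0.59)]
```

Emit:
{"api": "step_arm", "payload": {"plan": [0,0,0.1,0,0,0,0,0,0,0,0,0]}}

```text
time_s: 19.25
ee_pos: [438.5, -164.8, 85.7]
ee_rot: [-180.0, -0.0, 125.0]
force: [-3.3, 1.5, 8.3]
gripper_width: 9.7
gripper_force: 50.0
```

Emit:
{"api": "step_arm", "payload": {"plan": [0,0,0.1,0,0,0,0,0,0,0,0,0]}}

```text
time_s: 19.42
ee_pos: [438.5, -164.8, 85.5]
ee_rot: [-180.0, 0.0, 125.0]
force: [-3.8, 1.0, 16.9]
gripper_width: 9.9
gripper_force: 50.0
```

View pics/l2.png

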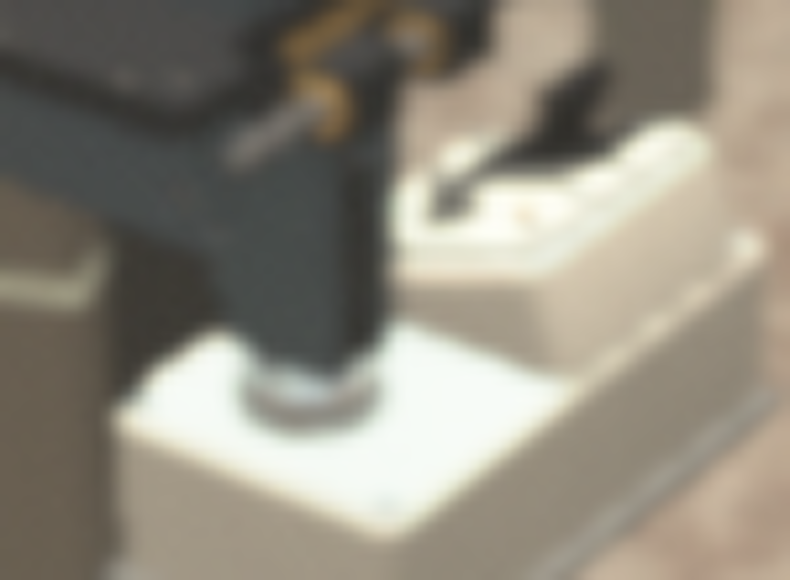

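The fingers sit at the lock face and the force rises sharply at TCP z = 85.7, the predicted home height, so the key is fully home. Now I turn it clockwise.

Emit:
{"api": "step_arm", "payload": {"plan": [0,0,0,0,0,0.1,0,0,0,0,0,0.1,0,0,0,0,0,0.1,0,0,0,0,0,0.1], "newtons": 60}}

```text
time_s: 19.75
ee_pos: [438.9, -164.9, 85.5]
ee_rot: [180.0, 0.1, 101.8]
force: [-3.4, 0.6, 15.0]
gripper_width: 9.6
gripper_force: 60.0
```

```bash
python3 -c "
from nav import *
rep(np.array([438.4,-164.8,85.5]),DOWN(35)); print(np.round(sensors.state()['torque'],2))"
```

```text
shift now-frame cm [ 0.024 -0.042  0.004] target-frame cm [-0.029 -0.038  0.004] turn rad [1.1000e-03 4.0000e-04 1.1655e+00]
t 19.75 pos [ 438.9 -164.9   85.5] rot [1.800e+02 1.000e-01 1.018e+02] F [-3.4  0.6 15. ] q [-22.  17. 115.  -0.  48. -34.] w 9.6
[0.24 0.63 0.09]
```

Emit:
{"api": "step_arm", "payload": {"plan": [0,0,0,0,0,0.1,0,0,0,0,0,0.1,0,0,0,0,0,0.1,0,0,0,0,0,0.1]}}

```text
time_s: 20.08
ee_pos: [438.6, -165.0, 85.5]
ee_rot: [180.0, 0.0, 78.9]
force: [-4.7, 2.3, 16.7]
gripper_width: 9.4
gripper_force: 60.0
```

Emit:
{"api": "step_arm", "payload": {"plan": [0,0,0,0,0,0.1,0,0,0,0,0,0.1,0,0,0,0,0,0.1,0,0,0,0,0,0]}}

```text
time_s: 20.42
ee_pos: [438.4, -164.9, 85.5]
ee_rot: [180.0, 0.0, 61.8]
force: [-4.4, 1.9, 17.0]
gripper_width: 10.0
gripper_force: 60.0
```

```bash
python3 -c "
from nav import *
rep(np.array([438.4,-164.8,85.5]),DOWN(35)); print(np.round(sensors.state()['torque'],2))"
```

```text
shift now-frame cm [ 0.008 -0.     0.002] target-frame cm [ 0.007 -0.004  0.002] turn rad [1.000e-04 6.000e-04 4.673e-01]
t 20.42 pos [ 438.4 -164.9   85.5] rot [180.    0.   61.8] F [-4.4  1.9 17. ] q [-22.  17. 115.  -0.  48.   6.] w 10.0
[0.3  0.89 0.21]
```

Emit:
{"api": "step_arm", "payload": {"plan": [0,0,0,0,0,0.1,0,0,0,0,0,0.1,0,0,0,0,0,0.1,0,0,0,0,0,0]}}

```text
time_s: 20.75
ee_pos: [438.2, -164.7, 85.5]
ee_rot: [-180.0, 0.0, 44.6]
force: [-5.7, 0.9, 17.2]
gripper_width: 9.8
gripper_force: 60.0
```

```bash
python3 -c "
from nav import *
rep(np.array([438.4,-164.8,85.5]),DOWN(35)); print(np.round(sensors.state()['torque'],2))"
```

```text
shift now-frame cm [0.012 0.019 0.002] target-frame cm [0.015 0.017 0.002] turn rad [-0.0002  0.0007  0.1674]
t 20.75 pos [ 438.2 -164.7   85.5] rot [-180.     0.    44.6] F [-5.7  0.9 17.2] q [-22.  17. 115.  -0.  48.  23.] w 9.8
[0.44 0.93 0.22]
```

Emit:
{"api": "step_arm", "payload": {"plan": [0,0,0,0,0,0.08,0,0,0,0,0,0.07,0,0,0,0,0,0]}}

```text
time_s: 21.0
ee_pos: [438.1, -164.7, 85.5]
ee_rot: [-180.0, 0.0, 36.1]
force: [-4.5, 1.6, 16.5]
gripper_width: 10.0
gripper_force: 60.0
```

```bash
python3 -c "
from nav import *
rep(np.array([438.4,-164.8,85.5]),DOWN(35)); print(np.round(sensors.state()['torque'],2))"
```

```text
shift now-frame cm [0.015 0.029 0.003] target-frame cm [0.015 0.029 0.003] turn rad [-0.0004  0.0007  0.0184]
t 21.0 pos [ 438.1 -164.7   85.5] rot [-180.     0.    36.1] F [-4.5  1.6 16.5] q [-22.  17. 115.  -0.  48.  32.] w 10.0
[0.38 1.   0.2 ]
```

Emit:
{"api": "step_arm", "payload": {"plan": [0,0,0,0,0,0.05,0,0,0,0,0,0.03,0,0,0,0,0,0]}}

```text
time_s: 21.25
ee_pos: [438.1, -164.6, 85.5]
ee_rot: [-180.0, 0.0, 31.5]
force: [-4.5, 2.2, 17.7]
gripper_width: 9.5
gripper_force: 60.0
```

```bash
python3 -c "
from nav import *
rep(np.array([438.4,-164.8,85.5]),DOWN(35)); print(np.round(sensors.state()['torque'],2))"
```

```text
shift now-frame cm [0.019 0.032 0.003] target-frame cm [0.017 0.034 0.003] turn rad [-0.0004  0.0008 -0.0603]
t 21.25 pos [ 438.1 -164.6   85.5] rot [-180.     0.    31.5] F [-4.5  2.2 17.7] q [-22.  17. 115.  -0.  48.  36.] w 9.5
[0.45 0.99 0.22]
```

Emit:
{"api": "step_arm", "payload": {"plan": [0,0,0,0,0,0.05,0,0,0,0,0,0,0,0,0,0,0,0]}}

```text
time_s: 21.5
ee_pos: [438.1, -164.6, 85.5]
ee_rot: [-180.0, 0.0, 28.7]
force: [-5.3, 1.9, 17.5]
gripper_width: 9.7
gripper_force: 60.0
```

```bash
python3 -c "
from nav import *
rep(np.array([438.4,-164.8,85.5]),DOWN(35)); print(np.round(sensors.state()['torque'],2))"
```

```text
shift now-frame cm [0.019 0.033 0.003] target-frame cm [0.015 0.035 0.003] turn rad [-0.0004  0.0007 -0.1094]
t 21.5 pos [ 438.1 -164.6   85.5] rot [-180.     0.    28.7] F [-5.3  1.9 17.5] q [-22.  17. 115.  -0.  48.  39.] w 9.7
[0.42 1.   0.2 ]
```

Emit:
{"api": "step_arm", "payload": {"plan": [0,0,0,0,0,0.05,0,0,0,0,0,0,0,0,0,0,0,0]}}

```text
time_s: 21.75
ee_pos: [438.1, -164.5, 85.5]
ee_rot: [-180.0, 0.0, 25.9]
force: [-5.0, 2.2, 18.1]
gripper_width: 9.6
gripper_force: 60.0
```

```bash
python3 -c "
from nav import *
rep(np.array([438.4,-164.8,85.5]),DOWN(35)); print(np.round(sensors.state()['torque'],2))"
```

```text
shift now-frame cm [0.014 0.04  0.003] target-frame cm [0.008 0.042 0.003] turn rad [-0.0005  0.0006 -0.1593]
t 21.75 pos [ 438.1 -164.5   85.5] rot [-180.     0.    25.9] F [-5.   2.2 18.1] q [-22.  17. 115.  -0.  48.  42.] w 9.6
[0.57 0.95 0.25]
```

Emit:
{"api": "step_arm", "payload": {"plan": [0,0,0,0,0,0.05,0,0,0,0,0,0,0,0,0,0,0,0]}}

```text
time_s: 22.0
ee_pos: [438.1, -164.5, 85.5]
ee_rot: [-180.0, 0.0, 23.0]
force: [-4.6, 2.9, 17.5]
gripper_width: 9.4
gripper_force: 60.0
```

```bash
python3 -c "
from nav import *
rep(np.array([438.4,-164.8,85.5]),DOWN(35)); print(np.round(sensors.state()['torque'],2))
g=viewer.grab_frame('top'); print([viewer.pinpoint(k,g)[:1] for k in('key','lever_tip')])"
```

```text
shift now-frame cm [0.011 0.042 0.003] target-frame cm [0.002 0.043 0.003] turn rad [-0.0005  0.0007 -0.2087]
t 22.0 pos [ 438.1 -164.5   85.5] rot [-180.    0.   23.] F [-4.6  2.9 17.5] q [-22.  17. 115.  -0.  48.  45.] w 9.4
[0.57 1.   0.34]
[[], []]
```

Emit:
{"api": "step_arm", "payload": {"plan": [0,0,0,0,0,0.04,0,0,0,0,0,0,0,0,0,0,0,0,0,0,0,0,0,0,0,0,0,0,0,0]}}

```text
time_s: 22.57
ee_pos: [438.1, -164.5, 85.5]
ee_rot: [-180.0, 0.0, 20.8]
force: [-4.6, 3.5, 17.8]
gripper_width: 9.7
gripper_force: 60.0
```

```bash
python3 -c "
from nav import *
rep(np.array([438.4,-164.8,85.5]),DOWN(35)); print(np.round(sensors.state()['torque'],2))
g=viewer.grab_frame('side'); print([viewer.pinpoint(k,g)[:1] for k in('lever_tip','spice_jar','salt_shaker','mug_a')])"
```

```text
shift now-frame cm [0.013 0.042 0.003] target-frame cm [0.003 0.044 0.003] turn rad [-0.0004  0.0008 -0.248 ]
t 22.57 pos [ 438.1 -164.5   85.5] rot [-180.     0.    20.8] F [-4.6  3.5 17.8] q [-22.  17. 115.  -0.  48.  47.] w 9.7
[0.61 0.96 0.59]
[[{'location': [248.1, 207.9], 'score': 0.23}], [{'location': [265.8, 172.3], 'score': 0.6}], [{'location': [299.0, 244.0], 'score': 0.78}], [{'location': [262.8, 293.3], 'score': 0.78}]]
```

```bash
python3 -c "
from workcell import env
print(env.job_done())"
```

```text
the job is handed in; nothing more can be done
None
```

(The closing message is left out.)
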